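# Clamp a specimen box in a ratchet hold-down stand

### The arm

A 6-joint arm with a two-finger parallel gripper is mounted at the origin on the work surface. World frame = base frame: x ahead of the robot, y to its left, z up, the work surface at z = 0. Lengths are in mm, angles in rad, forces in N, time in s.
With the tool pointing down it reaches from about 350 to 975 mm from the base axis. Payload 7.1 kg.
Tool frame: the origin (TCP) lies at the very end of the fingers, on their centre line; the grasp point (between the pads) lies ctrl.hold_point_z behind it (ctrl.hold_point_z is the distance from the TCP to the grasp point, in mm); z points along the fingers, y is the line along which they close (so a half turn about z gives the same grasp; the last joint's range is limited). The gripper opens to 88 mm and grips with 3 to 60 N. Pads are 20 mm wide; open, the fingers measure 115 mm over their backs; the gripper's body (75 mm by 178 mm) begins 61 mm behind the grasp point.
Start: joints at [-1.121, 0.423, 1.63, -0, 1.089, -0.019], TCP at [282.399, -557.544, 222.675] pointing down, gripper open.
Joint ranges: [-3, 3], [-0.9, 2.11], [0.09, 2.58], [-1.31, 4.45], [0.11, 2.69], [-2.54, 2.54]. Speed limits (rad/s): [2.39, 2.39, 3.01, 3.14, 3.14, 3.14].

### API

Orientations are given as a rotation vector (axis times angle).
In Python, from workcell import ctrl gives the robot as it stands. The module is installed in compiled form; this text tells all that it offers.
- The arm moves only by the shell command python3 -m creep 'ROWS'. ROWS is JSON, a list of rows, each an object with "translation": the shift along the tool's x, y, z in mm, a list of three; "angular": the turn, a rotation vector about the tool's x, y, z in rad, a list of three; "jaw": the opening, from 0 (shut) to 1 (fully open). A call has exactly 8 rows; each row is the pose to reach, as a shift and turn from the pose commanded when the call began, along the tool's axes at that moment; what a row does not reach only later rows make up. A row lasts 1/8 s, in which the tool goes at most 62.5 mm and 10.7 degrees, less where a joint would pass 70% of its speed; a pose out of reach is approached as far as the arm can. A call with a gripper value outside its range is refused whole. The fingers move at their own pace and stop on an object; the grip force is fixed at half the most. Time passes only in rows, so rows that repeat a pose let the fingers close, or fill a call up. It gives the time, the measured TCP pose, the force, the opening and the grip force at its end, in the units of the state.
- ctrl.get_obs(): the state, without advancing time (a new reading comes with each control period).
- ctrl.get_image(name): name is "scene" or "side" or "wrist"; returns the picture (384x512x3 uint8, red, green, blue); there is no depth.
- ctrl.camera_info(name): a dict with "camera_matrix" (3x3 intrinsics, pixels), "world_from_camera" (4x4, takes a point from camera to world coordinates). Camera axes: x right, y up, looking along -z (the intrinsics and any distortion apply to the point x, -y, -z); pixel columns grow to the right and rows downward; lengths in mm; the calibration is good to about 2 mm. A picture is of the moment at which its call begins: read the wrist's pose just before it. camera_info takes no time and is no camera call; for the wrist camera it gives the pose at the moment of the call.
- ctrl.close_job(): hands the job in; it is judged then, once.
Trained networks look in the newest picture that a camera, given by its name, has taken for a name from the list of things; names that differ only in an ending like _2 or _b are one class to them, and where a whole thing is asked for, a point or a joint stands for the part that bears it (a point fixed in the world has none). Each returns a list of dicts, best first, with "score" (0 to 1); they miss things now and then, are a little off and sometimes report something else, mostly with a low value. They report only what shows in the picture. A call takes as long as a camera call. They do not tell look-alikes from the thing itself.
- ctrl.look_for(camera, label): "rect" ([left, top, right, bottom] in pixels, round what is visible of it).
The state is a dict: "t": time; "qpos": joint angles; "qvel": joint speeds; "joint_torque": joint torques, N m; "ee_pos": TCP position; "orientation": TCP orientation; "ft_force": force on the tool from outside, world axes, zero at the start; "moment": the same for the moment, N m; "width": finger opening in mm; "grasp_force": force on a finger pad.
Only numpy, scipy, OpenCV 4.12 (cv2) and the standard library are available. Lean on these libraries where they do the work, as an engineer would, in place of code of your own. Each camera call takes 0.05 s, during which the arm holds its last target. There are 200 camera calls.

### The job

Raise the hold-down stand's foot by its T-handle, click by click, until the pawl holds it on the topmost tooth, without straining it against the top stop, and let go. Slide the specimen box in between the guides under the foot, fully home against the back stop, without ramming it, then press the pawl's thumb pad gently and keep it down until the foot has sunk and rests on the box. Leave the pawl sprung back and everything else on the bench undisturbed.

Things in the scene. Friction and masses are not known exactly. Their poses are not given: they have to be found in the camera images.
- stand: Fixed steel and grey ratchet hold-down stand, 285 x 110 mm. Origin: on the table, on the axis of the vertical rail; z up. The box lane is on its -x side, the pawl's thumb pad on its +x side. Two grey cheeks (outer faces y = +/-22 mm, x = -14 to 50 mm, 110 mm high) guide the rail. The rail moves only along z; the pawl turns in the xz plane.
- lane_end (a point): Middle of the lane at its back stop, on the table, 30 mm to the -x side of the rail axis; axes as the stand. The stop is 15 mm high and rubber-faced. Two guides 12 mm high, inner faces at y = +/-42.5 mm, run from here 92 mm towards -x, then flare outward to 125 mm. Home: the box's flat +x face against the stop, its centre 40 mm to the -x side of here, its x axis along the stand's x.
- rail (a joint): Height of rail, handle and foot in m; 0 = lowest. The pawl holds it at 0.004, 0.014 and so on to 0.054 (topmost tooth), each caught about 1 mm above that. A springy top stop begins at 0.057 (8 N per mm). About 0.7 kg, oil-damped (120 N per m/s): raising at 30 mm/s takes 10 to 15 N. Pawl held out, it sinks by itself at 30 to 60 mm/s; it reads 0.018 when the foot rests on the box.
- handle (a point): Centre of the black T-handle bar on top of the rail: 18 mm (stand x) by 90 mm (stand y) by 20 mm high; 150 mm above the table when the rail is at 0. Its axes are the stand's axes.
- foot (a point): Centre of the underside of the 50 x 50 mm rubber foot on its arm, 70 mm to the -x side of the rail; 18 mm above the table when the rail is at 0, 72 mm on the topmost tooth. Foot and arm are 10 mm thick.
- pawl (a joint): Pawl angle in rad: 0 = sprung in against the rail, grows as the pad is pressed. The rail is free only above about 0.135 (pad 10.8 mm down); a stiff rubber buffer begins at 0.145 (pad 11.6 mm down, about 20 N per mm). Up to there it takes 3 to 6 N: press until about 10 N is felt and hold. If let go early, the next tooth catches. Pivot: stand x = 30 mm, z = 48 mm.
- pawl_pad (a point): Centre of the top face of the black thumb pad, 26 x 32 mm, at the outer end of the pawl: 110 mm to the +x side of the rail axis and 74 mm above the table when not pressed.
- box: Specimen box, about 0.35 kg: clear box with white rim, 80 x 80 x 36 mm, on an aluminium sled with a flat 24 mm wide tongue on its -x side that carries an upright grip tab. Origin: under the centre of the 80 mm box, on the table; z up.
- tab (a point): Centre of the upper part of the upright grip tab of the box: tab 28 mm (box x) by 14 mm (box y), top 66 mm above the table; this point 46 mm above the table and 88 mm to the -x side of the box's centre. Its axes are the box's axes.
- lid (a point): Centre of the box's lid top, 36 mm above the table. Its axes are the box's axes.
- wash_bottle: White wash bottle, 70 mm wide, 190 mm high; a bystander, origin under its centre. Leave alone.
- beaker: Clear plastic beaker, 76 mm wide, 100 mm high; a bystander, origin under its centre. Leave alone.
- jar: Amber glass jar, 48 mm wide, 60 mm high; a bystander, origin under its centre. Leave alone.
- spatula: Hand spatula lying flat, 200 mm long; a bystander, origin under its centre. Leave alone.
- small_tray: Shallow aluminium tray, 110 x 150 x 25 mm; a bystander, origin under its centre. Leave alone.
- tip_box: Grey closed box, 120 x 85 x 60 mm; a bystander, origin under its centre. Leave alone.
- vial: Small white vial, 26 mm wide, 45 mm high; a bystander, origin under its centre. Leave alone.
There are look-alikes about, which are no part of the job. What is shaped like the box but orange or purple is not meant.

How it is judged:
By the outcome, as a careful person would: the job done as asked, in the order asked, and still so for the second after the job is handed in, with the robot touching nothing.
It also fails if it takes over 72 s, if anything falls off the work surface, if the arm or the gripper's body presses on something with over 40 N, if the wrist force passes 120 N, or if a joint passes its speed limit or range.

## Working session

There is one attempt and no reset: what is moved stays moved. The work goes in short steps, Python scripts to look and compute and a shell command to move; the robot and the scene stay as the last step left them, time stands still between calls to the robot, and variables do not carry over. Pictures are saved under pics/ and viewed, at most 10 in all, crops included, and the job is handed in when it is done.

```bash
mkdir -p pics; python3 - <<'E'
from workcell import ctrl
import cv2,numpy as np
o=ctrl.get_obs();print(o['t'],o['ee_pos'],o['orientation'],o['ft_force'],o['width'],ctrl.hold_point_z)
a=[]
for c in ['scene','side']:
    im=ctrl.get_image(c);a.append(im)
    cv2.imwrite(f'pics/{c}0.png',im[...,::-1])
    K=ctrl.camera_info(c);print(c,K['camera_matrix'],np.round(K['world_from_camera'],3),[k for k in K])
    for l in ['stand','handle','foot','pawl_pad','box','tab','lid']:
        print(l,[(np.round(d['rect']).tolist(),round(d['score'],2)) for d in ctrl.look_for(c,l)[:4]])
E
```

```text
0.0 [ 282.17876524 -557.06903984  221.92446172] [-3.05426152e+00 -7.29316171e-01  4.82098866e-04] [-0.00493089  0.26181484  0.89119891] 87.86268762325585 18.700000000000003
scene [[496.83202116   0.         248.14033711]
 [  0.         496.83202116 203.93120868]
 [  0.           0.           1.        ]] [[-5.550000e-01 -5.690000e-01  6.070000e-01  1.613722e+03]
 [ 8.320000e-01 -3.710000e-01  4.130000e-01  6.559010e+02]
 [-1.000000e-02  7.340000e-01  6.790000e-01  1.331617e+03]
 [ 0.000000e+00  0.000000e+00  0.000000e+00  1.000000e+00]] ['camera_matrix', 'world_from_camera']
stand [([241.0, 220.0, 322.0, 287.0], 0.6)]
handle [([261.0, 215.0, 298.0, 250.0], 0.73), ([361.0, 225.0, 382.0, 272.0], 0.73)]
foot [([262.0, 223.0, 300.0, 251.0], 0.63)]
pawl_pad []
box [([204.0, 194.0, 237.0, 226.0], 0.79), ([177.0, 164.0, 209.0, 193.0], 0.79), ([172.0, 137.0, 193.0, 162.0], 0.63), ([231.0, 175.0, 269.0, 201.0], 0.57)]
tab [([177.0, 164.0, 211.0, 191.0], 0.97), ([228.0, 172.0, 267.0, 203.0], 0.9), ([175.0, 131.0, 193.0, 163.0], 0.78), ([202.0, 193.0, 237.0, 227.0], 0.58)]
lid [([177.0, 161.0, 
[... 593 characters left out ...]
0, 183.0], 0.19)]
handle [([206.0, 252.0, 228.0, 289.0], 0.7)]
foot [([212.0, 220.0, 248.0, 251.0], 0.88), ([157.0, 190.0, 186.0, 249.0], 0.24)]
pawl_pad [([243.0, 170.0, 274.0, 210.0], 0.6), ([208.0, 252.0, 230.0, 290.0], 0.51), ([160.0, 188.0, 186.0, 249.0], 0.22)]
box [([307.0, 128.0, 340.0, 156.0], 0.89), ([302.0, 174.0, 328.0, 218.0], 0.74), ([245.0, 170.0, 275.0, 207.0], 0.62)]
tab [([244.0, 170.0, 275.0, 209.0], 0.92), ([307.0, 129.0, 341.0, 158.0], 0.87), ([276.0, 146.0, 298.0, 173.0], 0.77), ([296.0, 177.0, 326.0, 221.0], 0.61)]
lid [([241.0, 170.0, 278.0, 208.0], 0.98), ([295.0, 180.0, 330.0, 220.0], 0.92), ([275.0, 143.0, 300.0, 176.0], 0.68), ([305.0, 127.0, 338.0, 155.0], 0.68)]
```

View pics/scene0.png

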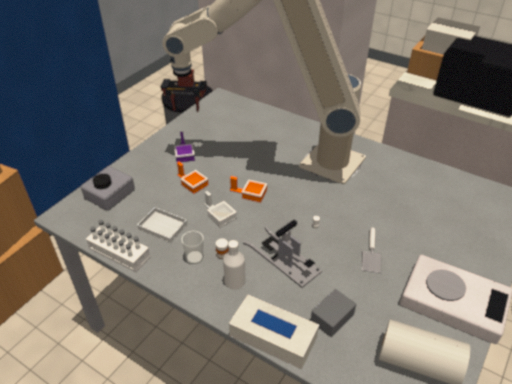

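View pics/side0.png

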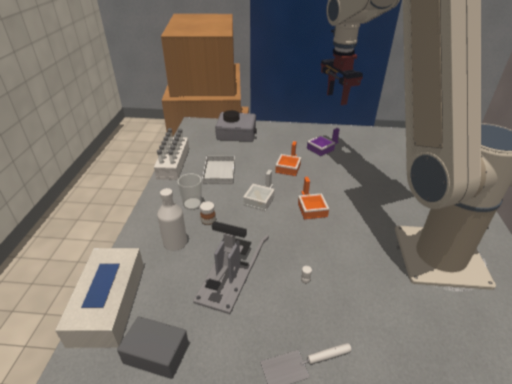

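The box candidates in the scene picture are white/clear at (222,212) with a grey tab at (208,198), orange at (195,181) and (255,190), and purple at (184,152). Only the white-rimmed clear one fits the description; in the side picture it is at (260,195). I'll confirm it in one enlarged montage that also shows the stand.

```bash
python3 - <<'E'
import cv2,numpy as np
a=cv2.imread('pics/scene0.png')[175:295,195:335];b=cv2.imread('pics/side0.png')[160:320,180:290]
a=cv2.resize(a,(440,377),interpolation=3);b=cv2.resize(b,(360,524),interpolation=3)
c=np.zeros((524,800,3),np.uint8);c[:377,:440]=a;c[:,440:]=b
cv2.imwrite('pics/crop1.png',c)
E
```

```text
(no output)
```

View pics/crop1.png

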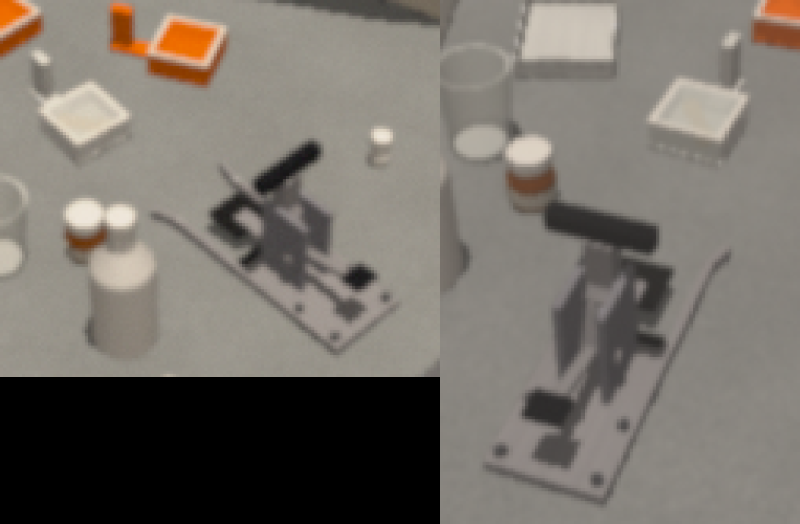

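The crop confirms it: clear box, white rim and grey tab at crop (86,115), with the handle at (288,168) and the pad at (358,277). Next I triangulate these points.

```bash
cat > h.py <<'E'
import numpy as np
from workcell import ctrl
def ray(c,p,info=None):
    i=info or ctrl.camera_info(c);K=i['camera_matrix'];T=np.array(i['world_from_camera'])
    d=np.linalg.inv(K)@[p[0],p[1],1];d=T[:3,:3]@[d[0],-d[1],-d[2]]
    return T[:3,3],d/np.linalg.norm(d)
def atz(c,p,z,info=None):
    o,d=ray(c,p,info);return o+d*(z-o[2])/d[2]
def tri(*cp):
    A=np.zeros((3,3));b=np.zeros(3);L=[ray(*x) for x in cp]
    for o,d in L:
        P=np.eye(3)-np.outer(d,d);A+=P;b+=P@o
    x=np.linalg.solve(A,b);return x,[np.linalg.norm((np.eye(3)-np.outer(d,d))@(x-o)) for o,d in L]
E
python3 - <<'E'
from h import *
for n,s,t in [('handle',(286.6,228.5),(229.5,229.4)),('pad',(308.9,263.1),(213.3,284)),('lid',(222.4,211.6),(259.1,194.5)),('tabtop',(207.7,193.1),(268.9,171.6))]:
    x,e=tri(('scene',s),('side',t));print(n,x.round(1),np.round(e,1))
print('handle at160',atz('scene',(286.6,228.5),154),atz('side',(229.5,229.4),154))
# handle ends (top crop)
for u in [(258,184),(317,148)]: print('hend scene',atz('scene',(195+u[0]/3.143,175+u[1]/3.143),154).round(1))
for u in [(548,216),(657,238)]: print('hend side',atz('side',(180+(u[0]-440)/3.273,160+u[1]/3.273),154).round(1))
E
```

```text
handle [587.9 110.8 153. ] [1.6 1.6]
pad [614.4 215.7  70.6] [1.5 1.5]
lid [ 538.5 -194.    31.2] [0.9 0.9]
tabtop [ 512.8 -280.9   65.1] [1.8 1.8]
handle at160 [590.27942014 112.76695789 154.        ] [587.36080759 109.61142922 154.        ]
hend scene [627.3  98.4 154. ]
hend scene [547.3 123.5 154. ]
hend side [630.2 101.4 154. ]
hend side [544.7 117.3 154. ]
```

```bash
python3 - <<'E'
from h import *
R=np.array([588.5,111]);a=np.deg2rad(76);X=np.array([np.cos(a),np.sin(a)]);Y=np.array([-X[1],X[0]])
def sf(p):return np.round([(p[:2]-R)@X,(p[:2]-R)@Y],0)
# centre of tops
for n,s,t in [('bottle cap',(233,244),(167,196)),('jar',(222,241),(208,207)),('beaker',(192,237),(190,182)),('vial',(316.5,218),(306.5,270)),('pad',(308.9,263.1),(213.3,284)),('lid',(222.4,211.6),(259.1,194.5)),('orange tab',(234,178),(306.5,180)),('tipbox',(333,307),(155,340))]:
    x,e=tri(('scene',s),('side',t));print(n,x.round(0),np.round(e,1),sf(x))
E
```

```text
bottle cap [766.  21. 179.] [2.8 2.8] [ -45. -194.]
jar [686. -86.  58.] [2.6 2.6] [-168. -142.]
beaker [ 755. -160.   96.] [3.6 3.6] [-223. -227.]
vial [388. 127.  45.] [0.2 0.2] [-33. 198.]
pad [614. 216.  71.] [1.5 1.5] [108.   0.]
lid [ 539. -194.   31.] [0.9 0.9] [-308.  -25.]
orange tab [ 383. -247.   64.] [0.5 0.5] [-397.  112.]
tipbox [715. 357.  51.] [0.6 0.6] [269. -63.]
```

```bash
python3 -m creep '[{"translation":[40,-32,0],"angular":[0,0,0.09],"jaw":1},{"translation":[87,-69,0],"angular":[0,0,0.18],"jaw":1},{"translation":[134,-106,0],"angular":[0,0,0.27],"jaw":1},{"translation":[181,-143,0],"angular":[0,0,0.36],"jaw":1},{"translation":[228,-180,0],"angular":[0,0,0.45],"jaw":1},{"translation":[275,-217,0],"angular":[0,0,0.54],"jaw":1},{"translation":[322,-254,0],"angular":[0,0,0.63],"jaw":1},{"translation":[369,-291,0],"angular":[0,0,0.72],"jaw":1}]'
cat >> h.py <<'E'
from scipy.spatial.transform import Rotation as Ro
def togo(target,yaw_y):
    """tool-frame shift and turn about tool z to bring TCP to target, tool y at world angle yaw_y deg (mod 180)"""
    o=ctrl.get_obs();R=Ro.from_rotvec(o['orientation']).as_matrix()
    g=np.rad2deg(np.arctan2(R[1,1],R[0,1]));d=(yaw_y-g+90)%180-90
    print('t',round(o['t'],2),'pos',np.round(o['ee_pos'],1),'yaw y',round(g,1),'tilt',R[:,2].round(3),'F',np.round(o['ft_force'],1),'w',round(o['width'],1),'q6',round(o['qpos'][5],2))
    print('shift',np.round(R.T@(np.array(target)-o['ee_pos']),1),'turn z',round(-np.deg2rad(d),3))
E
python3 -c "
from h import *
togo((588.5,111,215),76)"
```

```text
t: 1.8
ee_pos: [480.9, -129.5, 223.1]
orientation: [3.116, -0.398, 0.002]
ft_force: [0.0, -0.0, 0.3]
width: 88.1
grasp_force: 0.0
t 1.8 pos [ 480.9 -129.5  223.1] yaw y -104.6 tilt [ 0.001 -0.    -1.   ] F [ 0.  -0.   0.3] w 88.1 q6 1.54
shift [  43.7 -259.8    8.1] turn z -0.01
```

```bash
python3 -m creep '[{"translation":[8,-48,0],"angular":[0,0,0],"jaw":1},{"translation":[17,-100,0],"angular":[0,0,0],"jaw":1},{"translation":[26,-152,0],"angular":[0,0,0],"jaw":1},{"translation":[34,-204,0],"angular":[0,0,0],"jaw":1},{"translation":[41,-245,0],"angular":[0,0,0],"jaw":1},{"translation":[44,-260,0],"angular":[0,0,0],"jaw":1},{"translation":[44,-260,0],"angular":[0,0,0],"jaw":1},{"translation":[44,-260,0],"angular":[0,0,0],"jaw":1}]'
python3 - <<'E'
from h import *
import cv2
togo((588.5,111,131),76)
print(np.round(ctrl.camera_info('wrist')['world_from_camera'],3),ctrl.camera_info('wrist')['camera_matrix'])
cv2.imwrite('pics/w1.png',ctrl.get_image('wrist')[...,::-1])
for l in ['handle','pawl_pad','foot']:print(l,[(np.round(d['rect']).tolist(),round(d['score'],2)) for d in ctrl.look_for('wrist',l)[:3]])
E
```

```text
t: 2.8
ee_pos: [586.8, 108.5, 222.6]
orientation: [3.116, -0.395, -0.001]
ft_force: [-0.3, -0.5, 0.0]
width: 87.8
grasp_force: 0.0
t 2.8 pos [586.8 108.5 222.6] yaw y -104.4 tilt [-0.001 -0.    -1.   ] F [-0.3 -0.5  0. ] w 87.8 q6 1.99
shift [ 1.1 -2.9 91.5] turn z -0.008
[[-2.50000e-01  9.32000e-01  2.63000e-01  6.57792e+02]
 [-9.68000e-01 -2.41000e-01 -6.70000e-02  9.09840e+01]
 [ 1.00000e-03 -2.71000e-01  9.62000e-01  3.84100e+02]
 [ 0.00000e+00  0.00000e+00  0.00000e+00  1.00000e+00]] [[319.65849764   0.         259.33863019]
 [  0.         319.65849764 193.08369468]
 [  0.           0.           1.        ]]
handle [([241.0, 139.0, 342.0, 260.0], 0.69)]
pawl_pad [([135.0, 162.0, 240.0, 196.0], 0.58)]
foot [([242.0, 138.0, 344.0, 263.0], 0.76)]
```

View pics/w1.png

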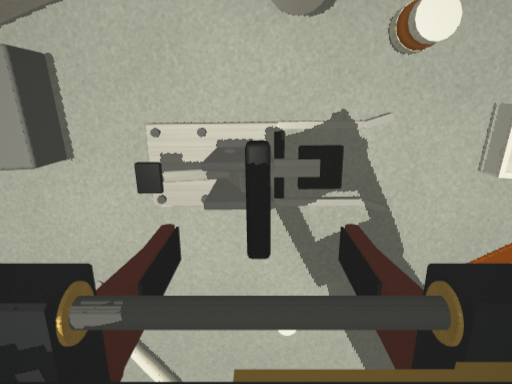

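The picture shows the handle bar from (258,141) to (258,257), the pad centred at (149,178) and the foot at (320,167).

```bash
python3 - <<'E'
from h import *
for z in (160,164): 
    p=atz('wrist',(258,143),z);q=atz('wrist',(258,257),z);print('handle',z,p.round(1),q.round(1),((p+q)/2).round(1),np.linalg.norm(p-q).round(1),np.rad2deg(np.arctan2(*(q-p)[[1,0]])).round(1))
d=atz('wrist',(149,178),74);print('pad',d.round(1))
for z in (28,32):print('foot',atz('wrist',(320.5,167),z).round(1))
for p in [(155,132),(162,199),(202,132)]:print('hole',atz('wrist',p,5).round(1))
E
```

```text
handle 160 [632.3  98.6 160. ] [547.4 120.6 160. ] [589.9 109.6 160. ] 87.7 165.5
handle 164 [632.7  98.4 164. ] [549.4 120.1 164. ] [591.1 109.3 164. ] 86.1 165.5
pad [616.  215.2  74. ]
foot [573.3  41.3  28. ]
foot [574.2  41.8  32. ]
hole [657.  217.2   5. ]
hole [577.4 236.3   5. ]
hole [643.3 164.    5. ]
```

```bash
python3 -m creep '[{"translation":[3,-1.3,15],"angular":[0,0,-0.005],"jaw":1},{"translation":[3,-1.3,40],"angular":[0,0,-0.005],"jaw":1},{"translation":[3,-1.3,65],"angular":[0,0,-0.005],"jaw":1},{"translation":[3,-1.3,82],"angular":[0,0,-0.005],"jaw":1},{"translation":[3,-1.3,88],"angular":[0,0,-0.005],"jaw":1},{"translation":[3,-1.3,88],"angular":[0,0,-0.005],"jaw":1},{"translation":[3,-1.3,88],"angular":[0,0,-0.005],"jaw":0.5},{"translation":[3,-1.3,88],"angular":[0,0,-0.005],"jaw":0.3}]'
python3 -m creep '[{"translation":[0,0,0],"angular":[0,0,0],"jaw":0.22},{"translation":[0,0,0],"angular":[0,0,0],"jaw":0.2},{"translation":[0,0,0],"angular":[0,0,0],"jaw":0.1},{"translation":[0,0,0],"angular":[0,0,0],"jaw":0},{"translation":[0,0,0],"angular":[0,0,0],"jaw":0},{"translation":[0,0,0],"angular":[0,0,0],"jaw":0},{"translation":[0,0,0],"angular":[0,0,0],"jaw":0},{"translation":[0,0,0],"angular":[0,0,0],"jaw":0}]'
python3 -c "
from h import *
togo((590,109,134),76)"
```

```text
t: 4.0
ee_pos: [591.1, 110.3, 135.5]
orientation: [-3.117, 0.386, -0.002]
ft_force: [0.3, -0.0, -0.6]
width: 71.6
grasp_force: 0.0
t: 5.0
ee_pos: [590.2, 108.8, 134.6]
orientation: [3.116, -0.385, -0.001]
ft_force: [-1.0, -5.0, 1.8]
width: 20.0
grasp_force: 30.0
t 5.0 pos [590.2 108.8 134.6] yaw y -104.1 tilt [-0.001 -0.002 -1.   ] F [-1.  -5.   1.8] w 20.0 q6 1.98
shift [-0.2 -0.2  0.6] turn z -0.001
```

```bash
python3 -m creep '[{"translation":[0,0,-2],"angular":[0,0,0],"jaw":0},{"translation":[0,0,-5],"angular":[0,0,0],"jaw":0},{"translation":[0,0,-7],"angular":[0,0,0],"jaw":0},{"translation":[0,0,-7],"angular":[0,0,0],"jaw":0},{"translation":[0,0,-7],"angular":[0,0,0],"jaw":0},{"translation":[0,0,-7],"angular":[0,0,0],"jaw":0},{"translation":[0,0,-7],"angular":[0,0,0],"jaw":0},{"translation":[0,0,-7],"angular":[0,0,0],"jaw":0}]'
python3 -m creep '[{"translation":[0,0,1],"angular":[0,0,0],"jaw":0},{"translation":[0,0,2],"angular":[0,0,0],"jaw":0},{"translation":[0,0,3],"angular":[0,0,0],"jaw":0},{"translation":[0,0,3.5],"angular":[0,0,0],"jaw":0},{"translation":[0,0,3.5],"angular":[0,0,0],"jaw":0},{"translation":[0,0,3.5],"angular":[0,0,0],"jaw":0},{"translation":[0,0,3.5],"angular":[0,0,0],"jaw":0},{"translation":[0,0,3.5],"angular":[0,0,0],"jaw":0}]'
```

```text
t: 6.0
ee_pos: [590.1, 108.8, 140.3]
orientation: [3.116, -0.385, -0.002]
ft_force: [2.4, -6.2, -8.1]
width: 19.8
grasp_force: 30.0
t: 7.0
ee_pos: [590.1, 108.8, 137.1]
orientation: [3.116, -0.385, -0.002]
ft_force: [1.9, -6.3, -5.7]
width: 19.5
grasp_force: 30.0
```

```bash
python3 -m creep '[{"translation":[0,0,-2],"angular":[0,0,0],"jaw":0},{"translation":[0,0,-5],"angular":[0,0,0],"jaw":0},{"translation":[0,0,-8],"angular":[0,0,0],"jaw":0},{"translation":[0,0,-9.5],"angular":[0,0,0],"jaw":0},{"translation":[0,0,-9.5],"angular":[0,0,0],"jaw":0},{"translation":[0,0,-9.5],"angular":[0,0,0],"jaw":0},{"translation":[0,0,-9.5],"angular":[0,0,0],"jaw":0},{"translation":[0,0,-9.5],"angular":[0,0,0],"jaw":0}]'
python3 -m creep '[{"translation":[0,0,1],"angular":[0,0,0],"jaw":0},{"translation":[0,0,2],"angular":[0,0,0],"jaw":0},{"translation":[0,0,3],"angular":[0,0,0],"jaw":0},{"translation":[0,0,4],"angular":[0,0,0],"jaw":0},{"translation":[0,0,4],"angular":[0,0,0],"jaw":0},{"translation":[0,0,4],"angular":[0,0,0],"jaw":0},{"translation":[0,0,4],"angular":[0,0,0],"jaw":0},{"translation":[0,0,4],"angular":[0,0,0],"jaw":0}]'
```

```text
t: 8.0
ee_pos: [590.1, 108.8, 146.4]
orientation: [3.115, -0.385, -0.002]
ft_force: [2.0, -5.7, -8.4]
width: 19.6
grasp_force: 30.0
t: 9.0
ee_pos: [590.2, 108.8, 144.4]
orientation: [3.116, -0.385, -0.001]
ft_force: [-3.1, -6.8, 8.3]
width: 19.7
grasp_force: 30.0
```

```bash
python3 -m creep '[{"translation":[0,0,-2],"angular":[0,0,0],"jaw":0},{"translation":[0,0,-5],"angular":[0,0,0],"jaw":0},{"translation":[0,0,-9],"angular":[0,0,0],"jaw":0},{"translation":[0,0,-13],"angular":[0,0,0],"jaw":0},{"translation":[0,0,-17],"angular":[0,0,0],"jaw":0},{"translation":[0,0,-21],"angular":[0,0,0],"jaw":0},{"translation":[0,0,-25],"angular":[0,0,0],"jaw":0},{"translation":[0,0,-28],"angular":[0,0,0],"jaw":0}]'
python3 -m creep '[{"translation":[0,0,-3],"angular":[0,0,0],"jaw":0},{"translation":[0,0,-6],"angular":[0,0,0],"jaw":0},{"translation":[0,0,-9],"angular":[0,0,0],"jaw":0},{"translation":[0,0,-11],"angular":[0,0,0],"jaw":0},{"translation":[0,0,-12],"angular":[0,0,0],"jaw":0},{"translation":[0,0,-12],"angular":[0,0,0],"jaw":0},{"translation":[0,0,-12],"angular":[0,0,0],"jaw":0},{"translation":[0,0,-12],"angular":[0,0,0],"jaw":0}]'
```

```text
t: 10.0
ee_pos: [590.1, 108.8, 169.9]
orientation: [3.115, -0.385, -0.002]
ft_force: [4.7, -4.9, -13.3]
width: 19.6
grasp_force: 30.0
t: 11.0
ee_pos: [590.1, 108.8, 182.1]
orientation: [3.115, -0.385, -0.002]
ft_force: [3.8, -6.0, -10.1]
width: 19.5
grasp_force: 30.0
```

```bash
python3 -m creep '[{"translation":[0,0,-1],"angular":[0,0,0],"jaw":0},{"translation":[0,0,-2],"angular":[0,0,0],"jaw":0},{"translation":[0,0,-3],"angular":[0,0,0],"jaw":0},{"translation":[0,0,-4],"angular":[0,0,0],"jaw":0},{"translation":[0,0,-4],"angular":[0,0,0],"jaw":0},{"translation":[0,0,-4],"angular":[0,0,0],"jaw":0},{"translation":[0,0,-4],"angular":[0,0,0],"jaw":0},{"translation":[0,0,-4],"angular":[0,0,0],"jaw":0}]'
python3 -m creep '[{"translation":[0,0,1],"angular":[0,0,0],"jaw":0},{"translation":[0,0,2],"angular":[0,0,0],"jaw":0},{"translation":[0,0,2.5],"angular":[0,0,0],"jaw":0},{"translation":[0,0,3],"angular":[0,0,0],"jaw":0},{"translation":[0,0,3.5],"angular":[0,0,0],"jaw":0},{"translation":[0,0,3.5],"angular":[0,0,0],"jaw":0},{"translation":[0,0,3.5],"angular":[0,0,0],"jaw":0},{"translation":[0,0,3.5],"angular":[0,0,0],"jaw":0}]'
```

```text
t: 12.0
ee_pos: [590.1, 108.8, 186.3]
orientation: [3.115, -0.385, -0.002]
ft_force: [3.3, -6.0, -8.2]
width: 19.4
grasp_force: 30.0
t: 13.0
ee_pos: [590.1, 108.8, 184.5]
orientation: [3.115, -0.385, -0.001]
ft_force: [-2.3, -6.2, 4.0]
width: 19.5
grasp_force: 30.0
```

```bash
python3 -m creep '[{"translation":[0,0,0],"angular":[0,0,0],"jaw":0.6},{"translation":[0,0,0],"angular":[0,0,0],"jaw":0.6},{"translation":[0,0,0],"angular":[0,0,0],"jaw":0.6},{"translation":[0,0,0],"angular":[0,0,0],"jaw":0.6},{"translation":[0,0,-10],"angular":[0,0,0],"jaw":0.6},{"translation":[0,0,-30],"angular":[0,0,0],"jaw":0.6},{"translation":[0,0,-50],"angular":[0,0,0],"jaw":0.6},{"translation":[0,0,-60],"angular":[0,0,0],"jaw":0.6}]'
python3 - <<'E'
from h import *
X=np.array([np.cos(np.deg2rad(73.5)),np.sin(np.deg2rad(73.5))])
c=np.array([538.5,-194])-88*X;print(c)
togo((c[0],c[1],150),-16.5)
E
```

```text
t: 14.0
ee_pos: [591.3, 110.3, 245.9]
orientation: [-3.117, 0.386, -0.003]
ft_force: [0.1, 0.6, 0.5]
width: 52.5
grasp_force: 0.0
[ 513.50664967 -278.37613667]
t 14.0 pos [591.3 110.3 245.9] yaw y -104.1 tilt [ 0.002  0.    -1.   ] F [0.1 0.6 0.5] w 52.5 q6 1.98
shift [ 19.1 396.   95.6] turn z -1.529
```

```bash
python3 -m creep '[{"translation":[2,35,0],"angular":[0,0,-0.18],"jaw":0.6},{"translation":[5,85,0],"angular":[0,0,-0.36],"jaw":0.6},{"translation":[7,140,0],"angular":[0,0,-0.54],"jaw":0.6},{"translation":[10,195,0],"angular":[0,0,-0.72],"jaw":0.6},{"translation":[12,250,0],"angular":[0,0,-0.9],"jaw":0.6},{"translation":[15,305,20],"angular":[0,0,-1.08],"jaw":0.6},{"translation":[17,355,55],"angular":[0,0,-1.26],"jaw":0.6},{"translation":[19,390,90],"angular":[0,0,-1.44],"jaw":0.6}]'
python3 -m creep '[{"translation":[0,0,0],"angular":[0,0,-0.08],"jaw":0.6},{"translation":[0,0,0],"angular":[0,0,-0.08],"jaw":0.6},{"translation":[0,0,0],"angular":[0,0,-0.08],"jaw":0.6},{"translation":[0,0,0],"angular":[0,0,-0.08],"jaw":0.6},{"translation":[0,0,0],"angular":[0,0,-0.08],"jaw":0.6},{"translation":[0,0,0],"angular":[0,0,-0.08],"jaw":0.6},{"translation":[0,0,0],"angular":[0,0,-0.08],"jaw":0.6},{"translation":[0,0,0],"angular":[0,0,-0.08],"jaw":0.6}]'
python3 - <<'E'
from h import *
import cv2
togo((513.5,-278.4,27),-16.5)
cv2.imwrite('pics/w2.png',ctrl.get_image('wrist')[...,::-1])
for l in ['tab','lid']:print(l,[(np.round(d['rect']).tolist(),round(d['score'],2)) for d in ctrl.look_for('wrist',l)[:3]])
E
```

```text
t: 15.0
ee_pos: [513.5, -274.9, 153.7]
orientation: [2.593, 1.771, 0.001]
ft_force: [0.7, 0.2, 0.0]
width: 52.7
grasp_force: 0.0
t: 16.0
ee_pos: [514.0, -272.6, 154.2]
orientation: [-2.526, -1.868, 0.0]
ft_force: [-0.5, -0.2, 0.1]
width: 52.9
grasp_force: 0.0
t 16.0 pos [ 514.  -272.6  154.2] yaw y -17.0 tilt [-0.  0. -1.] F [-0.5 -0.2  0.1] w 52.9 q6 -0.21
shift [ -5.6   1.2 127.2] turn z -0.009
tab [([0.0, 57.0, 149.0, 238.0], 0.87), ([200.0, 275.0, 279.0, 370.0], 0.86), ([215.0, 48.0, 314.0, 225.0], 0.81)]
lid [([197.0, 270.0, 276.0, 363.0], 0.93), ([0.0, 56.0, 153.0, 236.0], 0.9), ([216.0, 44.0, 318.0, 224.0], 0.74)]
```

View pics/w2.png

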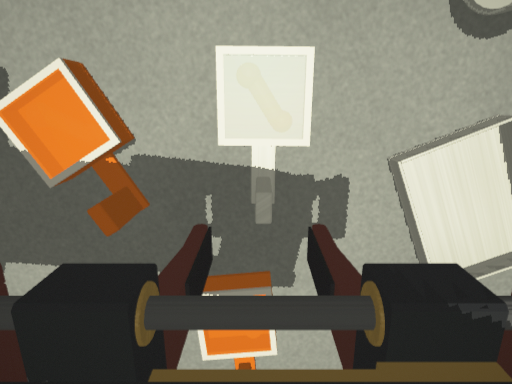

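The box rim corners are at (216,46), (314,46), (311,146) and (218,146), and the tab top is at about (263,207).

```bash
python3 - <<'E'
from h import *
c=[atz('wrist',p,36)[:2] for p in [(216,46),(314,46),(311,146),(218,146)]]
m=np.mean(c,0);print(np.round(c,1),'centre',m.round(1))
for a,b in [(0,1),(3,2),(3,0),(2,1)]:
    d=c[b]-c[a];print(np.linalg.norm(d).round(1),np.rad2deg(np.arctan2(d[1],d[0])).round(1))
t=atz('wrist',(263.5,207),66)[:2];print('tab',t.round(1),np.rad2deg(np.arctan2(*(m-t)[::-1])).round(1),np.linalg.norm(m-t).round(1))
E
```

```text
[[ 514.4 -148.4]
 [ 589.8 -171.5]
 [ 567.3 -248.6]
 [ 489.7 -224.9]] centre [ 540.3 -198.4]
78.9 -17.0
81.2 -17.0
80.3 72.1
80.3 73.8
tab [ 513.9 -280.5] 72.2 86.3
```

```bash
python3 -m creep '[{"translation":[-4,1.5,20],"angular":[0,0,0],"jaw":0.6},{"translation":[-8.4,3,50],"angular":[0,0,0],"jaw":0.6},{"translation":[-8.4,3,80],"angular":[0,0,0],"jaw":0.6},{"translation":[-8.4,3,105],"angular":[0,0,0],"jaw":0.6},{"translation":[-8.4,3,118],"angular":[0,0,0],"jaw":0.6},{"translation":[-8.4,3,124],"angular":[0,0,0],"jaw":0.6},{"translation":[-8.4,3,124],"angular":[0,0,0],"jaw":0.6},{"translation":[-8.4,3,124],"angular":[0,0,0],"jaw":0.3}]'
python3 -m creep '[{"translation":[0,0,0],"angular":[0,0,0],"jaw":0.2},{"translation":[0,0,0],"angular":[0,0,0],"jaw":0.1},{"translation":[0,0,0],"angular":[0,0,0],"jaw":0},{"translation":[0,0,0],"angular":[0,0,0],"jaw":0},{"translation":[0,0,0],"angular":[0,0,0],"jaw":0},{"translation":[0,0,0],"angular":[0,0,0],"jaw":0},{"translation":[0,0,0],"angular":[0,0,0],"jaw":0},{"translation":[0,0,0],"angular":[0,0,0],"jaw":0}]'
python3 - <<'E'
from h import *
X=np.array([np.cos(np.deg2rad(76)),np.sin(np.deg2rad(76))]);R=np.array([590,109])
for s in (-278,-158,):
    p=R+s*X;print(s,p.round(1));togo((p[0],p[1],30),-14)
E
```

```text
t: 17.15
ee_pos: [515.0, -281.9, 31.0]
orientation: [2.525, 1.868, 0.001]
ft_force: [1.0, -0.2, 0.3]
width: 45.9
grasp_force: 0.0
t: 18.15
ee_pos: [514.6, -281.7, 30.4]
orientation: [2.525, 1.868, 0.0]
ft_force: [0.1, 0.5, 4.4]
width: 13.6
grasp_force: 30.0
-278 [ 522.7 -160.7]
t 18.15 pos [ 514.6 -281.7   30.4] yaw y -17.0 tilt [ 0. -0. -1.] F [0.1 0.5 4.4] w 13.6 q6 -0.22
shift [118.  -27.5   0.4] turn z -0.053
-158 [551.8 -44.3]
t 18.15 pos [ 514.6 -281.7   30.4] yaw y -17.0 tilt [ 0. -0. -1.] F [0.1 0.5 4.4] w 13.6 q6 -0.22
shift [237.8 -33.9   0.4] turn z -0.053
```

```bash
python3 -m creep '[{"translation":[6,-2,0],"angular":[0,0,-0.007],"jaw":0},{"translation":[20,-6,0],"angular":[0,0,-0.014],"jaw":0},{"translation":[36,-10,0],"angular":[0,0,-0.021],"jaw":0},{"translation":[52,-15,0],"angular":[0,0,-0.03],"jaw":0},{"translation":[68,-19,0],"angular":[0,0,-0.04],"jaw":0},{"translation":[84,-23,0],"angular":[0,0,-0.047],"jaw":0},{"translation":[93,-26,0],"angular":[0,0,-0.053],"jaw":0},{"translation":[96,-26.3,0],"angular":[0,0,-0.053],"jaw":0}]'
python3 - <<'E'
from h import *
import cv2
togo((551.8,-44.3,30),-14)
cv2.imwrite('pics/w3.png',ctrl.get_image('wrist')[...,::-1])
E
```

```text
t: 19.15
ee_pos: [517.1, -180.7, 30.4]
orientation: [-2.473, -1.937, 0.001]
ft_force: [-1.5, -5.2, 6.1]
width: 13.8
grasp_force: 30.0
t 19.15 pos [ 517.1 -180.7   30.4] yaw y -13.9 tilt [-0. -0. -1.] F [-1.5 -5.2  6.1] w 13.8 q6 -0.12
shift [140.8   1.    0.3] turn z 0.002
```

View pics/w3.png

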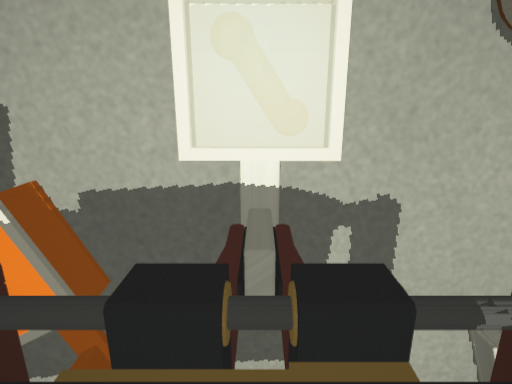

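```bash
python3 -m creep '[{"translation":[4,0.3,0],"angular":[0,0,0],"jaw":0},{"translation":[10,0.8,0],"angular":[0,0,0],"jaw":0},{"translation":[17,1,0],"angular":[0,0,0],"jaw":0},{"translation":[24,1,0],"angular":[0,0,0],"jaw":0},{"translation":[31,1,0],"angular":[0,0,0],"jaw":0},{"translation":[38,1,0],"angular":[0,0,0],"jaw":0},{"translation":[44,1,0],"angular":[0,0,0],"jaw":0},{"translation":[48,1,0],"angular":[0,0,0],"jaw":0}]'
python3 -m creep '[{"translation":[4,0,0],"angular":[0,0,0],"jaw":0},{"translation":[9,0,0],"angular":[0,0,0],"jaw":0},{"translation":[14,0,0],"angular":[0,0,0],"jaw":0},{"translation":[19,0,0],"angular":[0,0,0],"jaw":0},{"translation":[23,0,0],"angular":[0,0,0],"jaw":0},{"translation":[26,0,0],"angular":[0,0,0],"jaw":0},{"translation":[28,0,0],"angular":[0,0,0],"jaw":0},{"translation":[28,0,0],"angular":[0,0,0],"jaw":0}]'
python3 - <<'E'
from h import *
import cv2
togo((551.8,-44.3,30),-14)
a=ctrl.get_image('scene')[170:300,195:335,::-1];b=ctrl.get_image('side')[160:290,190:300,::-1]
a=cv2.resize(a,(440,409),interpolation=3);b=cv2.resize(b,(346,409),interpolation=3)
cv2.imwrite('pics/c4.png',np.hstack([a,b]))
E
```

```text
t: 20.2
ee_pos: [529.5, -134.8, 30.4]
orientation: [-2.474, -1.936, 0.001]
ft_force: [-1.9, -5.8, 7.6]
width: 13.9
grasp_force: 30.0
t: 21.2
ee_pos: [536.1, -107.6, 30.4]
orientation: [-2.474, -1.936, 0.001]
ft_force: [-0.7, -2.9, 7.0]
width: 14.2
grasp_force: 30.0
t 21.2 pos [ 536.1 -107.6   30.4] yaw y -13.9 tilt [-0.001  0.    -1.   ] F [-0.7 -2.9  7. ] w 14.2 q6 0.02
shift [65.2 -0.   0.4] turn z 0.001
```

View pics/c4.png

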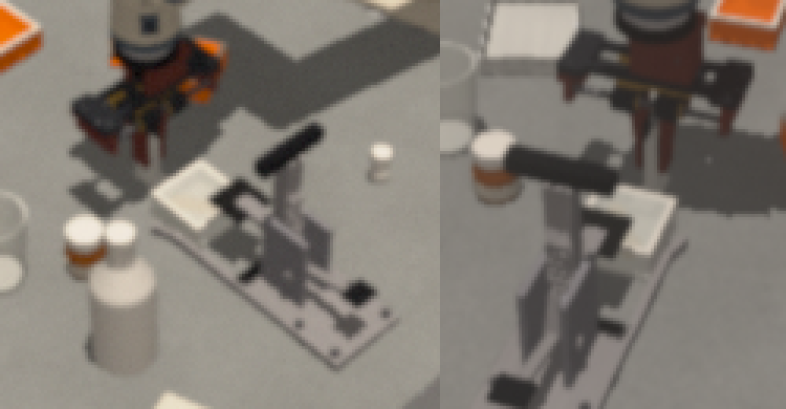

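The box is entering between the guides, crop (195,200), below the raised foot at (240,197), with no side force. I'll carry on.

```bash
python3 -m creep '[{"translation":[4,0,0],"angular":[0,0,0],"jaw":0},{"translation":[10,0,0],"angular":[0,0,0],"jaw":0},{"translation":[17,0,0],"angular":[0,0,0],"jaw":0},{"translation":[25,0,0],"angular":[0,0,0],"jaw":0},{"translation":[33,0,0],"angular":[0,0,0],"jaw":0},{"translation":[40,0,0],"angular":[0,0,0],"jaw":0},{"translation":[45,0,0],"angular":[0,0,0],"jaw":0},{"translation":[48,0,0],"angular":[0,0,0],"jaw":0}]'
python3 -m creep '[{"translation":[1.5,0,0],"angular":[0,0,0],"jaw":0},{"translation":[3,0,0],"angular":[0,0,0],"jaw":0},{"translation":[4.5,0,0],"angular":[0,0,0],"jaw":0},{"translation":[6,0,0],"angular":[0,0,0],"jaw":0},{"translation":[7.5,0,0],"angular":[0,0,0],"jaw":0},{"translation":[9,0,0],"angular":[0,0,0],"jaw":0},{"translation":[10.5,0,0],"angular":[0,0,0],"jaw":0},{"translation":[12,0,0],"angular":[0,0,0],"jaw":0}]'
python3 -c "
from h import *
togo((551.8,-44.3,30),-14)"
```

```text
t: 22.3
ee_pos: [547.5, -61.1, 30.4]
orientation: [-2.474, -1.936, 0.001]
ft_force: [-2.2, -5.5, 6.9]
width: 14.0
grasp_force: 30.0
t: 23.3
ee_pos: [550.3, -49.7, 30.4]
orientation: [-2.474, -1.936, 0.001]
ft_force: [-1.5, -5.8, 7.7]
width: 14.2
grasp_force: 30.0
t 23.3 pos [550.3 -49.7  30.4] yaw y -13.9 tilt [-0.001 -0.    -1.   ] F [-1.5 -5.8  7.7] w 14.2 q6 0.13
shift [5.6 0.1 0.4] turn z 0.001
```

Friction reads about 6 N and there is no contact yet. I'll go slowly in small steps.

```bash
python3 -m creep '[{"translation":[0.6,0,0],"angular":[0,0,0],"jaw":0},{"translation":[1.2,0,0],"angular":[0,0,0],"jaw":0},{"translation":[1.8,0,0],"angular":[0,0,0],"jaw":0},{"translation":[2.4,0,0],"angular":[0,0,0],"jaw":0},{"translation":[3,0,0],"angular":[0,0,0],"jaw":0},{"translation":[3.6,0,0],"angular":[0,0,0],"jaw":0},{"translation":[4.2,0,0],"angular":[0,0,0],"jaw":0},{"translation":[4.5,0,0],"angular":[0,0,0],"jaw":0}]'
```

```text
t: 24.3
ee_pos: [551.4, -45.4, 30.4]
orientation: [-2.474, -1.936, 0.001]
ft_force: [-2.0, -6.1, 7.8]
width: 13.6
grasp_force: 30.0
```

```bash
python3 -m creep '[{"translation":[0.5,0,0],"angular":[0,0,0],"jaw":0},{"translation":[1,0,0],"angular":[0,0,0],"jaw":0},{"translation":[1.3,0,0],"angular":[0,0,0],"jaw":0},{"translation":[1.6,0,0],"angular":[0,0,0],"jaw":0},{"translation":[1.9,0,0],"angular":[0,0,0],"jaw":0},{"translation":[2.2,0,0],"angular":[0,0,0],"jaw":0},{"translation":[2.5,0,0],"angular":[0,0,0],"jaw":0},{"translation":[2.5,0,0],"angular":[0,0,0],"jaw":0}]'
```

```text
t: 25.3
ee_pos: [551.8, -43.6, 30.4]
orientation: [2.474, 1.936, -0.002]
ft_force: [-2.7, -10.2, 8.2]
width: 13.7
grasp_force: 30.0
```

```bash
python3 -m creep '[{"translation":[0.2,0,0],"angular":[0,0,0],"jaw":0},{"translation":[0.4,0,0],"angular":[0,0,0],"jaw":0},{"translation":[0.6,0,0],"angular":[0,0,0],"jaw":0},{"translation":[0.7,0,0],"angular":[0,0,0],"jaw":0},{"translation":[0.7,0,0],"angular":[0,0,0],"jaw":0},{"translation":[0.7,0,0],"angular":[0,0,0],"jaw":0},{"translation":[0.7,0,0],"angular":[0,0,0],"jaw":0},{"translation":[0.7,0,0],"angular":[0,0,0],"jaw":0}]'
```

```text
t: 26.3
ee_pos: [552.2, -43.6, 30.4]
orientation: [2.473, 1.936, -0.003]
ft_force: [-2.4, -16.0, 7.0]
width: 13.8
grasp_force: 30.0
```

```bash
python3 -m creep '[{"translation":[-0.3,0,0],"angular":[0,0,0],"jaw":0.2},{"translation":[-0.3,0,0],"angular":[0,0,0],"jaw":0.4},{"translation":[-0.3,0,0],"angular":[0,0,0],"jaw":0.45},{"translation":[-0.3,0,0],"angular":[0,0,0],"jaw":0.45},{"translation":[-0.3,0,-10],"angular":[0,0,0],"jaw":0.45},{"translation":[-0.3,0,-50],"angular":[0,0,0],"jaw":0.45},{"translation":[-0.3,0,-100],"angular":[0,0,0],"jaw":0.45},{"translation":[-0.3,0,-150],"angular":[0,0,0],"jaw":0.45}]'
python3 -m creep '[{"translation":[0,0,-40],"angular":[0,0,0],"jaw":0},{"translation":[0,0,-60],"angular":[0,0,0],"jaw":0},{"translation":[0,0,-60],"angular":[0,0,0],"jaw":0},{"translation":[0,0,-60],"angular":[0,0,0],"jaw":0},{"translation":[0,0,-60],"angular":[0,0,0],"jaw":0},{"translation":[0,0,-60],"angular":[0,0,0],"jaw":0},{"translation":[0,0,-60],"angular":[0,0,0],"jaw":0},{"translation":[0,0,-60],"angular":[0,0,0],"jaw":0}]'
python3 - <<'E'
from h import *
import cv2
togo((616.3,215.5,240),-14)
cv2.imwrite('pics/w5.png',ctrl.get_image('wrist')[...,::-1])
E
```

```text
t: 27.3
ee_pos: [552.7, -43.2, 182.2]
orientation: [-2.475, -1.934, -0.0]
ft_force: [0.8, -0.4, 0.2]
width: 39.6
grasp_force: 0.0
t: 28.3
ee_pos: [552.9, -43.2, 239.9]
orientation: [-2.475, -1.934, 0.0]
ft_force: [-0.2, 0.1, 1.0]
width: 0.3
grasp_force: 0.0
t 28.3 pos [552.9 -43.2 239.9] yaw y -14.0 tilt [-0.  0. -1.] F [-0.2  0.1  1. ] w 0.3 q6 0.14
shift [ 2.663e+02 -1.000e+00 -1.000e-01] turn z 0.0
```

View pics/w5.png

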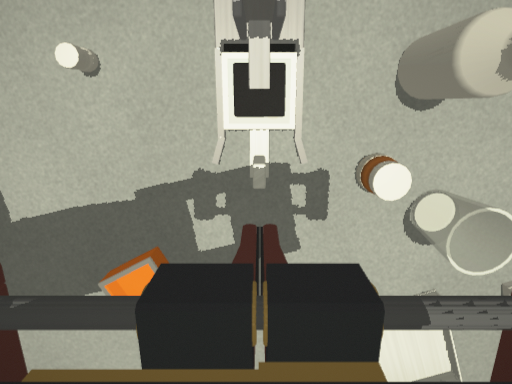

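The box sits square between the guides at (259,90), with its front edge on the black stop at (260,48). Next I go over the handle to the pad.

```bash
python3 -m creep '[{"translation":[30,0,0],"angular":[0,0,0],"jaw":0},{"translation":[75,0,0],"angular":[0,0,0],"jaw":0},{"translation":[120,0,0],"angular":[0,0,0],"jaw":0},{"translation":[165,0,0],"angular":[0,0,0],"jaw":0},{"translation":[210,-0.5,0],"angular":[0,0,0],"jaw":0},{"translation":[245,-1,0],"angular":[0,0,0],"jaw":0},{"translation":[262,-1,0],"angular":[0,0,0],"jaw":0},{"translation":[266,-1,0],"angular":[0,0,0],"jaw":0}]'
python3 -m creep '[{"translation":[0,0,20],"angular":[0,0,0],"jaw":0},{"translation":[0,0,50],"angular":[0,0,0],"jaw":0},{"translation":[0,0,85],"angular":[0,0,0],"jaw":0},{"translation":[0,0,115],"angular":[0,0,0],"jaw":0},{"translation":[0,0,135],"angular":[0,0,0],"jaw":0},{"translation":[0,0,148],"angular":[0,0,0],"jaw":0},{"translation":[0,0,155],"angular":[0,0,0],"jaw":0},{"translation":[0,0,155],"angular":[0,0,0],"jaw":0}]'
python3 - <<'E'
from h import *
togo((616.3,215.5,74),-14)
E
```

```text
t: 29.35
ee_pos: [616.2, 215.6, 239.9]
orientation: [2.474, 1.936, -0.001]
ft_force: [-0.3, 0.0, -0.1]
width: 0.7
grasp_force: 0.0
t: 30.35
ee_pos: [616.4, 215.2, 85.3]
orientation: [2.475, 1.935, 0.0]
ft_force: [0.4, -0.8, 0.2]
width: 0.6
grasp_force: 0.0
t 30.35 pos [616.4 215.2  85.3] yaw y -14.0 tilt [ 0.  0. -1.] F [ 0.4 -0.8  0.2] w 0.6 q6 0.56
shift [ 0.3 -0.1 11.3] turn z 0.0
```

```bash
python3 -m creep '[{"translation":[0,0,5],"angular":[0,0,0],"jaw":0},{"translation":[0,0,9],"angular":[0,0,0],"jaw":0},{"translation":[0,0,12],"angular":[0,0,0],"jaw":0},{"translation":[0,0,14],"angular":[0,0,0],"jaw":0},{"translation":[0,0,16],"angular":[0,0,0],"jaw":0},{"translation":[0,0,18],"angular":[0,0,0],"jaw":0},{"translation":[0,0,19],"angular":[0,0,0],"jaw":0},{"translation":[0,0,19],"angular":[0,0,0],"jaw":0}]'
```

```text
t: 31.35
ee_pos: [616.3, 215.2, 66.1]
orientation: [2.475, 1.935, 0.0]
ft_force: [1.7, 1.8, 2.4]
width: 0.1
grasp_force: 1.0
```

```bash
python3 -m creep '[{"translation":[0,0,1],"angular":[0,0,0],"jaw":0},{"translation":[0,0,2],"angular":[0,0,0],"jaw":0},{"translation":[0,0,3],"angular":[0,0,0],"jaw":0},{"translation":[0,0,4],"angular":[0,0,0],"jaw":0},{"translation":[0,0,4.7],"angular":[0,0,0],"jaw":0},{"translation":[0,0,4.9],"angular":[0,0,0],"jaw":0},{"translation":[0,0,4.9],"angular":[0,0,0],"jaw":0},{"translation":[0,0,4.9],"angular":[0,0,0],"jaw":0}]'
```

```text
t: 32.35
ee_pos: [616.6, 215.4, 62.7]
orientation: [2.475, 1.934, 0.001]
ft_force: [-3.1, 1.0, 13.1]
width: 0.7
grasp_force: 6.6
```

```bash
for i in 1 2; do python3 -m creep '[{"translation":[0,0,0],"angular":[0,0,0],"jaw":0},{"translation":[0,0,0],"angular":[0,0,0],"jaw":0},{"translation":[0,0,0],"angular":[0,0,0],"jaw":0},{"translation":[0,0,0],"angular":[0,0,0],"jaw":0},{"translation":[0,0,0],"angular":[0,0,0],"jaw":0},{"translation":[0,0,0],"angular":[0,0,0],"jaw":0},{"translation":[0,0,0],"angular":[0,0,0],"jaw":0},{"translation":[0,0,0],"angular":[0,0,0],"jaw":0}]'; done
python3 - <<'E'
from h import *
import cv2
A=[cv2.resize(ctrl.get_image('scene')[170:300,195:335,::-1],(440,409),interpolation=3),cv2.resize(ctrl.get_image('side')[160:290,190:300,::-1],(346,409),interpolation=3)]
cv2.imwrite('pics/c6.png',np.hstack(A))
E
```

```text
t: 33.35
ee_pos: [616.6, 215.4, 62.8]
orientation: [2.475, 1.934, 0.001]
ft_force: [-3.0, 0.9, 12.9]
width: 0.4
grasp_force: 6.6
t: 34.35
ee_pos: [616.6, 215.4, 62.8]
orientation: [2.475, 1.934, 0.001]
ft_force: [-3.1, 1.2, 13.0]
width: 0.4
grasp_force: 6.6
```

View pics/c6.png

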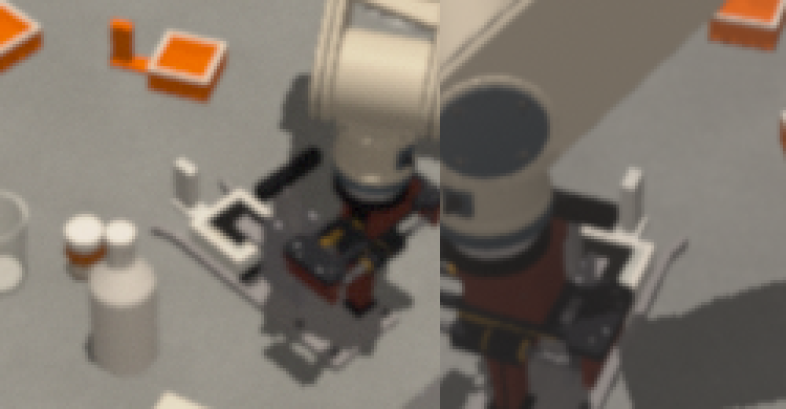

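The foot lies on the lid inside the rim at (235,217), and the handle is about 33 mm lower, which fits a rail reading of 0.018. I'll release and verify.

```bash
python3 -m creep '[{"translation":[0,0,-3],"angular":[0,0,0],"jaw":0},{"translation":[0,0,-6],"angular":[0,0,0],"jaw":0},{"translation":[0,0,-9],"angular":[0,0,0],"jaw":0},{"translation":[0,0,-13],"angular":[0,0,0],"jaw":0},{"translation":[0,0,-25],"angular":[0,0,0],"jaw":0},{"translation":[0,0,-55],"angular":[0,0,0],"jaw":0},{"translation":[0,0,-95],"angular":[0,0,0],"jaw":0},{"translation":[0,0,-140],"angular":[0,0,0],"jaw":0}]'
python3 -m creep '[{"translation":[-20,0,-30],"angular":[0,0,0],"jaw":0},{"translation":[-60,0,-60],"angular":[0,0,0],"jaw":0},{"translation":[-110,0,-60],"angular":[0,0,0],"jaw":0},{"translation":[-160,0,-60],"angular":[0,0,0],"jaw":0},{"translation":[-200,0,-60],"angular":[0,0,0],"jaw":0},{"translation":[-240,0,-60],"angular":[0,0,0],"jaw":0},{"translation":[-260,0,-60],"angular":[0,0,0],"jaw":0},{"translation":[-260,0,-60],"angular":[0,0,0],"jaw":0}]'
python3 - <<'E'
from h import *
import cv2
A=[cv2.resize(ctrl.get_image('scene')[170:300,195:335,::-1],(440,409),interpolation=3),cv2.resize(ctrl.get_image('side')[160:290,190:300,::-1],(346,409),interpolation=3)]
cv2.imwrite('pics/c7.png',np.hstack(A))
togo((616,215,240),-14)
E
```

```text
t: 35.45
ee_pos: [615.8, 215.1, 202.7]
orientation: [-2.475, -1.934, 0.001]
ft_force: [0.6, 0.4, 0.6]
width: 0.4
grasp_force: 0.0
t: 36.45
ee_pos: [553.4, -37.7, 261.7]
orientation: [2.477, 1.932, 0.001]
ft_force: [0.6, -0.8, 0.4]
width: 0.6
grasp_force: 0.0
t 36.55 pos [553.8 -36.4 261.5] yaw y -14.0 tilt [ 0.  0. -1.] F [ 1.3  0.3 -0.2] w 1.0 q6 0.16
shift [259.   -0.3  21.6] turn z 0.0
```

View pics/c7.png

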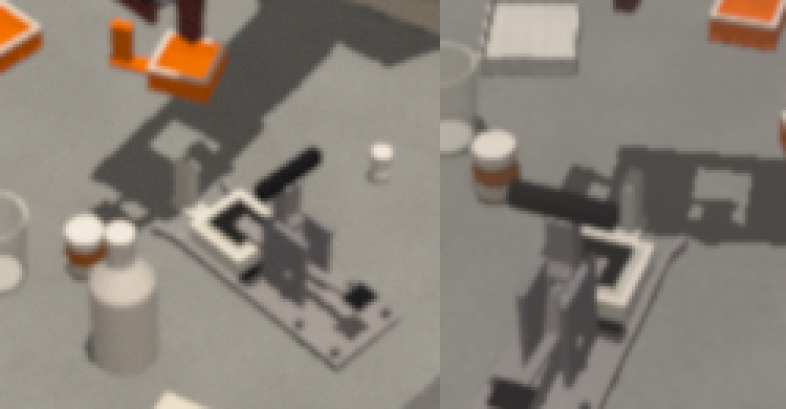

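The foot rests on the box, the pad is back up at (358,296), and the bystanders have not moved. I'll check the handle height (about 168 expected), then hand in.

```bash
python3 - <<'E'
from h import *
print(tri(('scene',(195+288/3.143,170+172/3.146)),('side',(190+124/3.145,160+202/3.146))))
print(tri(('scene',(195+359/3.143,170+295/3.146)),('side',(190+72/3.145,160+394/3.146))))
print(ctrl.close_job())
E
```

```text
(array([587.52757027, 109.89989094, 169.91449427]), [np.float64(1.3978229038800172), np.float64(1.3978229038799566)])
(array([615.02135147, 217.55841976,  68.61766629]), [np.float64(1.256099787156803), np.float64(1.2560997871567234)])
the job is handed in; nothing more can be done
None
```

The foot was raised to the topmost tooth without touching the top stop, the box was slid home against the back stop, and the foot lowered until it rests on the box; the pawl is back up, nothing else on the bench appears to have moved, and I handed the job in at about 37 s.

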